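# Lock the grinding cup onto the pigment mill

### The job

Mount the closed steel grinding cup on the pigment mill ready for use: set its three foot lugs into the gaps of the socket, push it down against the spring, give it about a quarter turn clockwise to the stop and let it rise until it clicks locked. Go by feel and never force it: press hardly harder than the spring needs and do not wrench it against the stop. Then let go, and leave the other things on the bench alone.

Things in the scene. Friction and masses are not known exactly. Their poses are not given: they have to be found in the camera images.
- cup: Closed sturdy steel grinding cup, 90 mm tall, about 0.35 kg, upright. Origin: centre of its underside, z up. Round body 50 in diameter from 15 up to the top (grip above 45). Foot 54 in diameter up to 15, its bottom edge chamfered 2.5. Three lugs on the foot, along +x and at 120 and 240 degrees: 14 wide, reaching 37 from the axis, between 3 and 9 above the underside.
- mill: Grey mill with black socket ring, fixed, box 150 (x) by 130 mm (y). Origin: centre of its underside on the bench, z up. Socket on the z axis on top: floor at 95 high, collar 95 in diameter with rim at 113. Three lips 7.5 thick (underside 105.5) leave a bore of 56.4 and three lug gaps 18 wide, centred at 0, 120 and 240 degrees from the mill's +x.
- socket (a point): Centre of the socket floor, 95 mm above the bench. A sprung plunger stands 9.5 above it, 1.8 N/mm: the cup floats on it. The lugs clear the lips with the cup's underside 0 to 1.5 above this floor, at 15 to 17 N of push; below is solid. 80 degrees clockwise from above (stop at 82) bring the lugs under notches; let up from 76 to 82, the cup rises to 4.5 and is locked. Over 38 N (push, lugs and bore added up) harms it.
- lug (a point): Point on the cup: top of the lug that lies along the cup's +x, 34 mm from the axis, 9 above the underside.
- notch0 (a point): Where a lug's top lies when locked: notch roof under the lip, 34 mm from the socket axis, 108.5 above the bench, 80 degrees clockwise (from above) of the gap at 0 degrees. The notch is 3 deep and 18 wide (8.5 on the stop side, 9.5 on the other). Any lug may be in any notch.
- notch1 (a point): The same for the gap at 120 degrees.
- notch2 (a point): The same for the gap at 240 degrees.
- print_block: Bystander: carved printing block lying flat, 150 by 110 by 25 mm. Origin: centre of its underside.
- ink_jar: Bystander: glass ink jar with black cap, 60 in diameter, 75 mm tall. Origin: centre of its underside.
- tape_roll: Bystander: grey tape roll lying flat, 84 in diameter, 22 mm high. Origin: centre of its underside.

How it is judged:
By the outcome, as a careful person would: the job done as asked, in the order asked, and still so for the second after the job is handed in, with the robot touching nothing.
It also fails if it takes over 72 s, if anything falls off the work surface, if the arm or the gripper's body presses on something with over 40 N, if the wrist force passes 120 N, or if a joint passes its speed limit or range.

### The arm

A 7-joint arm with a two-finger parallel gripper is mounted at the origin on the work surface. World frame = base frame: x ahead of the robot, y to its left, z up, the work surface at z = 0. Lengths are in mm, angles in rad, forces in N, time in s.
With the tool pointing down it reaches from about 400 to 900 mm from the base axis. Payload 5.6 kg.
Tool frame: the origin (TCP) lies midway between the tips of the shut fingers; the grasp point (between the pads) lies 19 mm behind it; x points along the fingers, y is the direction in which the jaws open and shut, and the axes are right-handed (so a half turn about x gives the same grasp; the last joint's range is limited). The gripper opens to 92 mm and grips with 3 to 60 N. Pads are 20 mm wide; open, the fingers measure 128 mm over their backs; the gripper's body (75 mm by 189 mm) begins 69 mm behind the grasp point.
Start: joints at [-1.239, 0.468, -0.012, 1.603, 0.006, 1.071, -0.056], TCP at [237.997, 604.869, 214.592] pointing down, gripper open.
Joint ranges: [-2.53, 2.53], [-0.31, 2.02], [-1.57, 1.55], [0.28, 2.44], [-1.29, 4.43], [0.15, 1.84], [-2.92, 2.92]. Speed limits (rad/s): [2.57, 2.57, 3.14, 3.14, 3.14, 3.14, 3.14].

### API

Orientations are given as a rotation vector (axis times angle).
In Python, from cell import robot, grip, kin, viewer gives the robot as it stands. Calls block until the motion is done:
- robot.movep(position, orientation): joint-space move of the TCP to a pose.
- robot.servo_line(position, feed=150, rotation=None): straight line of the TCP; rotation=None keeps the orientation; feed is the mean speed in mm/s.
- robot.goto_joints(angles): joint-space move.
- grip(opening, newtons=None): opening from 0.0 (shut) to 1.0 (fully open); newtons is the grip in N (None keeps the last); returns when the fingers have stopped.
- robot.hold(seconds).
- kin.ik(position, orientation): joint angles nearest the present ones, or None.
- robot.observe(): the state.
- viewer.read_camera(name): name is "side" or "top"; returns the picture (480x640x3 uint8, red, green, blue); there is no depth.
- viewer.camera_info(name): a dict with "camera_matrix" (3x3 intrinsics, pixels), "k1" (the pictures are not rectified: a ray, as slopes to the right and down, at radius r is drawn at 1 + k1 r^2 times it, then the intrinsics apply), "R" (3x3) and "t" (3): a world point X has camera coordinates R X + t. Camera axes: x right, y down, z forward; pixel columns grow to the right and rows downward; lengths in mm; the calibration is good to about 2 mm. A picture is of the moment at which its call begins. camera_info takes no time and is no camera call.
A pose or a line that the arm cannot do raises robot.IKError and nothing moves.
- robot.job_done(): hands the job in, once; it reports no verdict.
Trained networks look in the newest picture that a camera, given by its name, has taken for a name from the list of things; names that differ only in an ending like _2 or _b are one class to them, and where a whole thing is asked for, a point or a joint stands for the part that bears it (a point fixed in the world has none). Each returns a list of dicts, best first, with "confidence" (0 to 1); they miss things now and then, are a little off and sometimes report something else, mostly with a low value. They report only what shows in the picture. A call takes as long as a camera call.
- viewer.silhouettes(name, camera): "mask" (480x640 bool, what is visible of it).
- viewer.pinpoint(name, camera): "at" ([x, y, z] in mm, in the coordinates of the camera as it stood for that picture, good to about 4 mm: a listed point, or the origin of a listed thing).
The state is a dict: "t": time; "joints": joint angles; "joint_velocities": joint speeds; "joint_torque": joint torques, N m; "tcp_pos": TCP position; "tcp_rot": TCP orientation; "contact_force": force on the tool from outside, world axes, zero at the start; "wrist_torque": the same for the moment, N m; "grip_width": opening from 0.0 (shut) to 1.0 (fully open).
Only numpy, scipy, OpenCV 4.12 (cv2) and the standard library are available. Lean on these libraries where they do the work, as an engineer would, in place of code of your own. Each camera call takes 0.05 s, during which the arm holds its last target. There are 200 camera calls.

## Working session

There is one attempt and no reset: what is moved stays moved. The work goes in short steps, each a Python script; the robot and the scene stay as the last script left them, time stands still between calls to the robot, and variables do not carry over. Pictures are saved under pics/ and viewed, about 8 in all and at most 12, crops included, and the job is handed in when it is done.

```bash
ls; mkdir -p pics; python3 - <<'E'
from cell import robot, grip, kin, viewer
import cv2, numpy as np
for c in("top","side"):
    im=viewer.read_camera(c); cv2.imwrite(f"pics/{c}0.png",im[:,:,::-1])
    I=viewer.camera_info(c); print(c,I)
    R=np.array(I["R"]);t=np.array(I["t"])
    for n in("cup","mill","socket","lug","notch0","notch1","notch2","print_block","ink_jar","tape_roll"):
        for d in viewer.pinpoint(n,c)[:3]:
            print(n,round(d["confidence"],2),np.round(R.T@(np.array(d["at"])-t),1))
s=robot.observe();print(s)
E
```

```text
pics
top {'camera_matrix': array([[528.35272855,   0.        , 329.62335043],
       [  0.        , 528.35272855, 242.08664122],
       [  0.        ,   0.        ,   1.        ]]), 'k1': -0.13462195607469998, 'R': array([[ 0.05405375, -0.99853033,  0.00391952],
       [-0.97816374, -0.05373931, -0.20076801],
       [ 0.20068358,  0.00701833, -0.97963097]]), 't': array([-21.0678717 , 574.44193834, 896.30135119])}
cup 0.81 [ 527.8 -167.    -1.3]
mill 0.8 [494.2 160.8   2.8]
socket 0.8 [493.8 159.6  97.9]
lug 0.92 [ 536.5 -203.4    7.4]
notch0 0.83 [483.4 127.8 106.4]
notch0 0.66 [471.6 181.3 109.5]
notch1 0.83 [483.4 127.8 106.4]
notch1 0.66 [471.6 181.3 109.5]
notch2 0.83 [483.4 127.8 106.4]
notch2 0.66 [471.6 181.3 109.5]
print_block 0.77 [7.144e+02 1.300e+01 4.000e-01]
ink_jar 0.71 [437.8   5.1  -3. ]
ink_jar 0.6 [479.9 129.4 107.8]
tape_roll 0.74 [555.9  -3.3  -4.1]
tape_roll 0.16 [712.8  11.2   1.6]
side {'camera_matrix': array([[600.53059857,   0.        , 322.10797708],
       [  0.        , 600.53059857, 241.47803627],
       [  0.        ,   0.        ,   1.        ]]), 'k1':
[... 766 characters left out ...]
6.7  -4.9]
{'t': 1.1, 'joints': array([-1.23898294,  0.46750986, -0.01163005,  1.60272559,  0.00597387,
        1.07137595, -0.05626595]), 'joint_velocities': array([-0.00147338, -0.00021624,  0.00102739, -0.00121712, -0.00104771,
       -0.0005777 , -0.00093649]), 'joint_torque': array([ 1.95936072e-04, -5.20425260e+01, -1.23188883e-02, -2.44059080e+01,
       -5.65491174e-02,  1.12960971e-02,  1.56108939e-05]), 'tcp_pos': array([237.98011121, 604.86649697, 214.57534799]), 'tcp_rot': array([ 0.29409574,  1.55071154, -0.29407142]), 'contact_force': array([-0.97969686,  0.21791821,  0.70188392]), 'wrist_torque': array([-0.06014398, -0.01209851, -0.03835703]), 'grip_width': 0.9995779061213135}
```

View pics/top0.png

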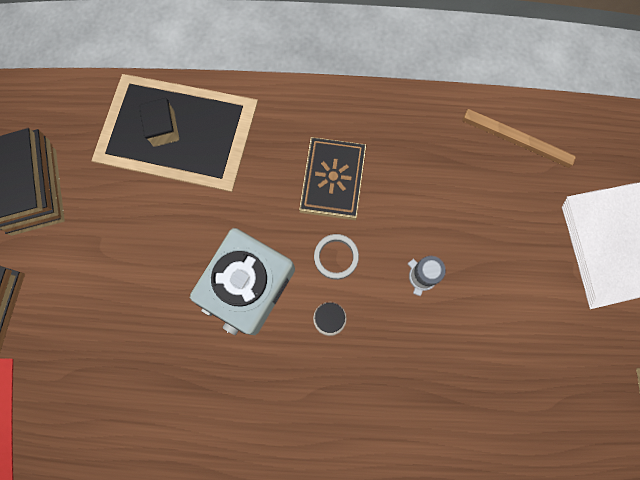

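View pics/side0.png

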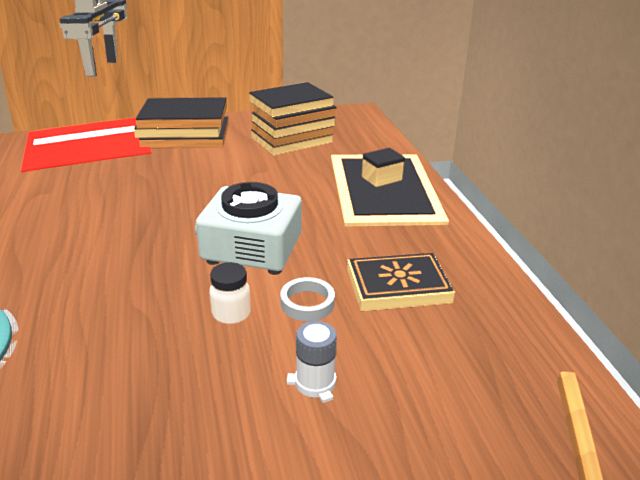

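The top view shows the cup near (425,277), with lugs at (412,263) and (418,291), and the socket near (239,279). The side view agrees, and the jar and tape stand clear of both. Next I'll rectify onto the known height planes to get centres and angles.

```bash
cat > h.py <<'E'
from cell import robot, grip, kin, viewer
import cv2, numpy as np
from scipy.spatial.transform import Rotation as Rn
def proj(c,X):
    I=viewer.camera_info(c);P=np.asarray(X,float)@np.array(I["R"]).T+np.array(I["t"])
    s=P[...,:2]/P[...,2:];s=s*(1+I["k1"]*(s**2).sum(-1,keepdims=True));K=I["camera_matrix"]
    return s*[K[0,0],K[1,1]]+[K[0,2],K[1,2]]
def rect(c,im,x,y,z,half=55,n=300):
    "top-down map of plane z: right=-y, up=+x (robot's view)"
    g=np.linspace(-half,half,n);X=np.zeros((n,n,3));X[...,0]=x-g[:,None];X[...,1]=y-g[None];X[...,2]=z
    p=proj(c,X).astype(np.float32);return cv2.remap(im,p[...,0],p[...,1],cv2.INTER_CUBIC)
def shot(c): return viewer.read_camera(c)[:,:,::-1].copy()
def ori(yaw): # tool down, jaw axis (tool y) at angle yaw in xy
    y=np.array([np.cos(yaw),np.sin(yaw),0]);x=np.array([0,0,-1.]);return Rn.from_matrix(np.c_[x,y,np.cross(x,y)]).as_rotvec()
E
python3 - <<'E'
from h import *
rows=[]
for c in("top","side"):
    im=shot(c); a=rect(c,im,494,160,113); b=rect(c,im,529,-169,9)
    rows.append(np.hstack([a,b]))
    g=a.max(axis=2); m=((g<75)*255).astype(np.uint8)
    m=cv2.morphologyEx(m,cv2.MORPH_OPEN,np.ones((5,5)))
    n,l,st,_=cv2.connectedComponentsWithStats(m); k=1+st[1:,4].argmax()
    cs,_=cv2.findContours((l==k).astype(np.uint8),cv2.RETR_EXTERNAL,cv2.CHAIN_APPROX_NONE)
    (cx,cy),(d1,d2),_=cv2.fitEllipse(max(cs,key=len)); s=110/299
    print(c,"collar",494-(cy*s-55),160-(cx*s-55),d1*s,d2*s)
    for n_ in("cup",): 
        pass
out=np.vstack(rows)
for i in range(4): cv2.drawMarker(out,(150+300*(i%2),150+300*(i//2)),(0,0,255),0,12)
cv2.imwrite("pics/rect.png",out)
E
```

```text
top collar 493.44138491831495 159.44057094612248 91.87422583334421 94.6399854577106
side collar 492.2070494176552 152.16181828425482 89.87879265112223 96.04912289010242
```

View pics/rect.png

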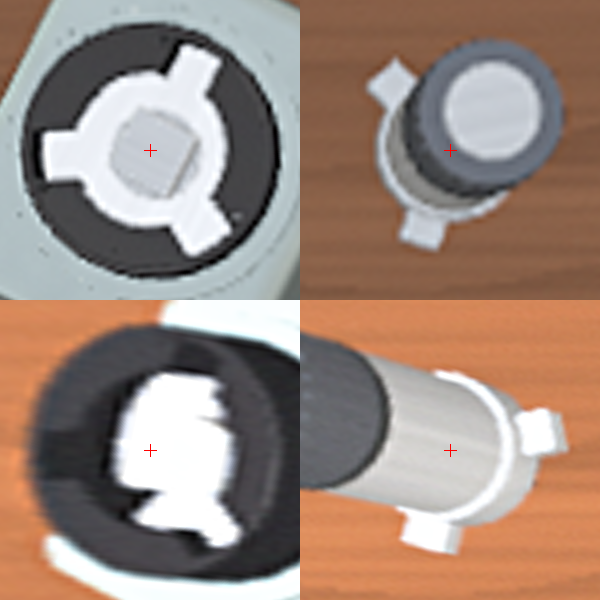

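```bash
python3 - <<'E'
from h import *
d=np.radians
print("start yaw",np.degrees(np.arctan2(*Rn.from_rotvec(robot.observe()["tcp_rot"]).as_matrix()[[1,0],1])))
for g in range(-180,180,30):
    o=[]
    for p,y in(((530.5,-168.6,50),g),((493.5,159.5,200),g+50.5),((493.5,159.5,135),g+50.5),((493.5,159.5,135),g-29.5)):
        q=kin.ik(p,ori(d(y))); o.append(None if q is None else np.round(q,2).tolist())
    print(g,[None if x is None else (x[0],x[4],x[6]) for x in o])
E
```

```text
start yaw 68.52265733122069
-180 [(-0.63, -1.17, -1.91), (-1.37, -0.66, -1.98), (-1.33, -0.87, -1.82), (-0.32, 0.03, 2.22)]
-150 [(-0.63, -1.17, -1.39), (-0.96, -0.24, -1.88), (-0.94, -0.35, -1.78), (-0.23, 0.09, 2.69)]
-120 [(-0.41, -0.76, -1.18), (-0.9, -0.2, -1.39), (-0.86, -0.29, -1.31), (-1.33, -0.87, -2.16)]
-90 [(-0.34, -0.67, -0.73), (-0.82, -0.17, -0.9), (-0.8, -0.25, -0.83), (-1.33, -0.87, -1.64)]
-60 [(-0.33, -0.65, -0.23), (-0.78, -0.16, -0.39), (-0.76, -0.23, -0.33), (-0.91, -0.33, -1.62)]
-30 [(-0.31, -0.63, 0.28), (-0.71, -0.13, 0.1), (-0.69, -0.18, 0.15), (-0.83, -0.28, -1.15)]
0 [(-0.28, -0.6, 0.77), (-0.64, -0.1, 0.6), (-0.61, -0.14, 0.63), (-0.81, -0.26, -0.65)]
30 [(-0.25, -0.56, 1.26), (-0.56, -0.07, 1.09), (-0.54, -0.09, 1.11), (-0.74, -0.21, -0.17)]
60 [(-0.14, -0.42, 1.67), (-0.47, -0.03, 1.58), (-0.43, -0.03, 1.58), (-0.66, -0.17, 0.31)]
90 [(-0.02, -0.29, 2.07), (-0.39, -0.0, 2.08), (-0.35, 0.02, 2.06), (-0.59, -0.12, 0.79)]
120 [(0.05, -0.21, 2.52), (-0.31, 0.03, 2.57), (-0.26, 0.07, 2.54), (-0.51, -0.08, 1.27)]
150 [(1.04, 0.97, 2.1), (-1.37, -0.66, -2.5), (-1.33, -0.87, -2.34), (-0.4, -0.01, 1.74)]
```

```bash
python3 - <<'E'
from h import *
d=np.radians; x,y=530.5,-168.6
robot.movep((x,y,170),ori(d(90))); robot.servo_line((x,y,51),feed=120)
grip(0.4,5); s=robot.observe(); print(s["t"],s["grip_width"]*92,s["contact_force"],s["tcp_pos"])
grip(1.0); robot.servo_line((x,y,105),feed=150); robot.movep((x,y,105),ori(0)); robot.servo_line((x,y,51),feed=120)
grip(0.4,40); s=robot.observe(); print(s["t"],s["grip_width"]*92,s["contact_force"],s["tcp_pos"])
robot.servo_line((x,y,180),feed=150); robot.hold(.2); s=robot.observe(); print(s["t"],s["grip_width"]*92,s["contact_force"],s["wrist_torque"])
E
```

```text
5.9583 49.93313995958213 [-1.10320294  0.62897009  1.23373648] [ 530.54601448 -168.4796687    51.0309913 ]
9.7333 49.29497922922864 [-1.33622792  0.28078493  3.10612318] [ 530.09834102 -168.53818446   51.00749695]
10.9417 49.82380208959302 [-0.09242604 -0.38717208 -3.39232183] [-0.07039818  0.06633383 -0.05012512]
```

```bash
python3 - <<'E'
from h import *
d=np.radians; x,y=493.5,159.5
robot.servo_line((530,-168.5,215),feed=200)
robot.movep((x,y,215),ori(d(50.5))); robot.servo_line((x,y,172),feed=100); robot.hold(.3)
s=robot.observe(); print(s["t"],s["tcp_pos"],s["contact_force"],s["wrist_torque"],s["joints"])
P=[]
for c in("top","side"):
    im=shot(c); u,v=proj(c,(x,y,115)).astype(int); a=im[v-60:v+60,u-70:u+70].copy(); P.append(cv2.resize(a,None,fx=2.8,fy=2.8,interpolation=2)); cv2.imwrite(f"pics/{c}1.png",im); print(c,u,v)
    I=viewer.camera_info(c);R=np.array(I["R"]);t=np.array(I["t"])
    for n in("cup","lug","socket","mill"):
        for q in viewer.pinpoint(n,c)[:3]: print(n,round(q["confidence"],2),np.round(R.T@(np.array(q["at"])-t),1))
cv2.imwrite("pics/over.png",np.hstack(P))
E
```

```text
13.4 [493.73670782 159.71361217 172.41135765] [-0.14400148 -0.18542722 -2.85701718] [-0.03227464 -0.00738781 -0.03129849] [-1.16929166  0.4311987   1.00230257  2.0082786  -0.45163162  0.94071107
  0.94834242]
top 238 277
lug 0.36 [484.1 131.5 104. ]
mill 0.78 [496.5 160.5   6.3]
mill 0.49 [ 7.115e+02  9.700e+00 -1.000e-01]
side 248 193
cup 0.98 [492.8 158.1 120.9]
cup 0.2 [439.2   6.    3.7]
lug 0.97 [524.2 145.9 126.6]
mill 0.9 [493.8 159.6   1.6]
```

View pics/over.png

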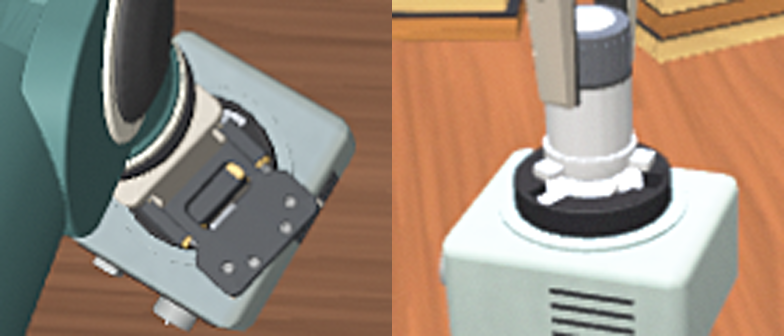

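```bash
cat >> h.py <<'E'
def st():
    s=robot.observe(); return s["t"],np.array(s["tcp_pos"]),np.array(s["contact_force"]),np.array(s["wrist_torque"])
def down(x,y,z0,z1,yaw,base,fmax=6,lat=5,step=.5,feed=15,show=True):
    "step down until push over fmax or side force over lat"
    z=z0
    while z>z1:
        z=max(z-step,z1); robot.servo_line((x,y,z),feed=feed,rotation=ori(yaw)); t,p,f,m=st(); f=f-base
        if show: print(f"t{t:.2f} cmd{z:.2f} z{p[2]:.2f} F",np.round(f,1),"M",np.round(m,2))
        if f[2]>fmax or np.hypot(*f[:2])>lat: return z,f,False
    return z,f,True
E
python3 - <<'E'
from h import *
for c,off in(("side",(248-70,193-60)),):
    for yaw in (93,):
        for k in(0,1,2):
            a=np.radians(yaw+120*k); 
            for r,z in((37,130),):
                print(c,yaw+120*k,np.round((proj(c,(493.5+r*np.cos(a),159.5+r*np.sin(a),z))-off)*2.8+[392,0]))
    print("axis foot",(proj(c,(493.5,159.5,121))-off)*2.8+[392,0])
base=np.array([-.14,-.19,-2.9]); yaw=np.radians(50.5)
robot.servo_line((493.5,159.5,166),feed=40)
print(down(493.5,159.5,166,156,yaw,base))
E
```

```text
side 93 [578. 118.]
side 213 [541. 167.]
side 333 [650. 154.]
axis foot [590.11129588 159.5697672 ]
t14.45 cmd165.50 z165.53 F [ 0.9  0.4 -0.5] M [-0.04  0.    0.01]
t14.70 cmd165.00 z165.00 F [-0.2  0.6 -2. ] M [-0.02 -0.06  0.  ]
t14.95 cmd164.50 z164.47 F [-0.3  0.4 -0.6] M [-0.04  0.02  0.  ]
t15.20 cmd164.00 z163.96 F [-0.4 -0.1 -0.9] M [ 0.03 -0.01  0.  ]
t15.45 cmd163.50 z163.46 F [-0.5 -1.3 -0.9] M [-0.03  0.01 -0.05]
t15.70 cmd163.00 z162.95 F [-0.4  0.2 -0.9] M [-0.05  0.08  0.  ]
t15.95 cmd162.50 z162.46 F [ 0.3  0.5 -0.3] M [-0.06 -0.01 -0.02]
t16.20 cmd162.00 z161.97 F [ 0.3  0.4 -0.3] M [-0.06 -0.03  0.02]
t16.45 cmd161.50 z161.52 F [ 0.5  0.7 -0.7] M [ 0.11 -0.03 -0.  ]
t16.70 cmd161.00 z161.10 F [-1.3  1.4 -0.2] M [ 0.26 -0.03  0.02]
t16.95 cmd160.50 z160.72 F [0.3 1.5 3.2] M [ 0.49  0.06 -0.06]
t17.20 cmd160.00 z159.97 F [1.4 3.6 1.1] M [ 0.95 -0.29  0.05]
t17.45 cmd159.50 z159.48 F [2.3 5.8 0.1] M [ 1.38 -0.33  0.03]
(159.5, array([2.25592488, 5.82300652, 0.13849173]), False)
```

```bash
python3 - <<'E'
from h import *
base=np.array([-.14,-.19,-2.9]); x,y=493.5,159.5
for i in range(4):
    _,p,f,m=st(); f=f-base
    if np.hypot(*f[:2])<1.5: break
    dx=np.clip(f[:2]*.12,-.7,.7); x+=dx[0]; y+=dx[1]
    robot.servo_line((x,y,159.5),feed=10); robot.hold(.15); t,p,f,m=st(); print(round(t,2),round(x,2),round(y,2),p,np.round(f-base,1),np.round(m,2))
E
```

```text
17.85 493.77 160.2 [493.68268558 160.20862314 159.44825185] [ 1.3  3.4 -0.8] [ 1.16 -0.2   0.06]
18.25 493.92 160.61 [493.72743777 160.32624557 159.42016692] [-0.8  2.4  0.1] [ 0.66  0.1  -0.05]
18.65 493.82 160.89 [493.68633349 160.48972358 159.40502922] [ 0.3  2.  -0.9] [0.26 0.11 0.01]
19.05 493.85 161.13 [493.91172178 160.85634907 159.49108403] [ 0.7  1.  -1.2] [ 0.03 -0.    0.03]
```

```bash
cat >> h.py <<'E'
base=np.array([-.14,-.19,-2.9])
def meas(n=3):
    F=[];M=[]
    for i in range(n):
        robot.hold(.03); t,p,f,m=st(); F.append(f);M.append(m)
    return t,p,np.mean(F,0)-base,np.mean(M,0)
E
python3 - <<'E'
from h import *
x,y,z=493.85,161.3,159.5; yaw=np.radians(50.5)
while z>147.6:
    z-=.75; robot.servo_line((x,y,z),feed=15,rotation=ori(yaw)); t,p,f,m=meas()
    print(f"t{t:.2f} cmd{x:.2f} {y:.2f} {z:.2f} p",np.round(p,2),"F",np.round(f,1),"M",np.round(m,2))
    if f[2]>15 or np.hypot(*f[:2])>6 or (z>155.5 and f[2]>5): break
    x,y=np.array([x,y])+np.clip(f[:2]*.1,-.3,.3)*(np.hypot(*f[:2])>1)
E
```

```text
t19.40 cmd493.85 161.30 158.75 p [493.86 161.26 158.74] F [ 0.1 -0.3 -0.7] M [-0.05  0.01 -0.  ]
t19.75 cmd493.85 161.30 158.00 p [493.85 161.28 157.98] F [ 0.3  0.1 -0.1] M [-0.01 -0.    0.02]
t20.10 cmd493.85 161.30 157.25 p [493.86 161.31 157.26] F [ 0.1  0.3 -1.1] M [-0.02  0.   -0.  ]
t20.45 cmd493.85 161.30 156.50 p [493.87 161.3  156.51] F [ 0.1  0.  -1. ] M [-0.02  0.    0.02]
t20.80 cmd493.85 161.30 155.75 p [493.85 161.3  155.75] F [-0.2  0.2 -0.6] M [-0.05  0.    0.  ]
t21.15 cmd493.85 161.30 155.00 p [493.85 161.28 154.99] F [-0.1 -0.2 -0.2] M [-0.02  0.    0.  ]
t21.50 cmd493.85 161.30 154.25 p [493.91 161.28 154.31] F [-0.2  0.3  0.5] M [-0.04  0.03  0.02]
t21.85 cmd493.85 161.30 153.50 p [493.92 161.32 153.56] F [-0.5 -0.   1.7] M [-0.01  0.1   0.  ]
t22.20 cmd493.85 161.30 152.75 p [493.89 161.31 152.82] F [-0.8 -0.1  3.2] M [-0.04  0.19 -0.  ]
t22.55 cmd493.85 161.30 152.00 p [493.92 161.3  152.06] F [-0.7  0.1  4.1] M [-0.09  0.25  0.01]
t22.90 cmd493.85 161.30 151.25 p [493.96 161.29 151.33] F [-0.7 -0.9  5.7] M [-0.13  0.29  0.03]
t23.25 cmd493.78 161.21 150.50 p [493.93 161.27 150.6 ] F [-0.5 -0.6  7.3] M [-0.08  0.28 -0.01]
t23.60 cmd493.78 161.21 149.75 p [493.94 161.26 149.91] F [-0.9 -0.2  9.1] M [-0.05  0.32  0.02]
t23.95 cmd493.78 161.21 149.00 p [493.95 161.28 149.26] F [-1.6 -0.3  9.3] M [-0.1   0.42 -0.03]
t24.30 cmd493.61 161.18 148.25 p [493.96 161.23 148.69] F [-2.  -0.4 10.5] M [-0.12  0.44  0.01]
t24.65 cmd493.42 161.13 147.50 p [493.92 161.23 148.07] F [-1.  -0.3 11.2] M [-0.11  0.44  0.02]
```

```bash
python3 - <<'E'
from h import *
x,y,z=493.5,161.15,147.5; yaw=np.radians(50.5)
while z>143.5:
    z-=.4; robot.servo_line((x,y,z),feed=15,rotation=ori(yaw)); t,p,f,m=meas()
    print(f"t{t:.2f} cmd{x:.2f} {y:.2f} {z:.2f} p",np.round(p,2),"F",np.round(f,1),"M",np.round(m,2))
    if f[2]>15.3 or np.hypot(*f[:2])>6: break
E
```

```text
t25.00 cmd493.50 161.15 147.10 p [493.98 161.24 147.73] F [-2.  -0.5 12.1] M [-0.14  0.53 -0.  ]
t25.35 cmd493.50 161.15 146.70 p [493.99 161.19 147.38] F [-2.9 -0.8 12.7] M [-0.13  0.62 -0.02]
t25.70 cmd493.50 161.15 146.30 p [493.99 161.2  147.03] F [-2.6 -0.7 13.3] M [-0.19  0.67  0.03]
t26.05 cmd493.50 161.15 145.90 p [493.99 161.19 146.68] F [-2.6 -0.3 14.6] M [-0.19  0.66 -0.01]
t26.40 cmd493.50 161.15 145.50 p [494.01 161.16 146.34] F [-3.1 -0.5 14.5] M [-0.19  0.71 -0.  ]
t26.75 cmd493.50 161.15 145.10 p [494.01 161.2  146.01] F [-2.7 -0.6 15.6] M [-0.2   0.77 -0.01]
```

```bash
cat >> h.py <<'E'
def turn(x,y,z,a0,a1,step=4,mz=.25,fz=15.9):
    a=a0
    while a>a1:
        a=max(a-step,a1); robot.servo_line((x,y,z),feed=25,rotation=ori(np.radians(a))); t,p,f,m=meas(2)
        print(f"t{t:.2f} a{a:.1f} cmd{x:.2f} {y:.2f} {z:.2f} p",np.round(p,2),"F",np.round(f,1),"M",np.round(m,2))
        if abs(m[2])>mz or f[2]>19 or np.hypot(*f[:2])>6: print("STOP");break
        x,y=np.array([x,y])+np.clip(f[:2]*.06,-.25,.25)*(np.hypot(*f[:2])>1)
        z+=np.clip((f[2]-fz)*.15,-.25,.25)*(abs(f[2]-fz)>.6)
    return x,y,z,a
E
python3 - <<'E'
from h import *
robot.servo_line((493.2,161.1,144.8),feed=10); print(meas())
print(turn(493.2,161.1,144.8,50.5,26))
E
```

```text
(27.1, array([494.01073381, 161.16646829, 145.95624606]), array([-2.89296672, -0.65438216, 16.77846134]), array([-0.20426447,  0.79965476, -0.01797628]))
t27.42 a46.5 cmd493.20 161.10 144.80 p [494.33 161.37 145.93] F [-1.6 -0.3 15.5] M [-0.06  0.47 -0.02]
t27.73 a42.5 cmd493.10 161.08 144.80 p [494.54 161.48 146.02] F [-2.2  0.3 15.6] M [0.04 0.37 0.  ]
t28.05 a38.5 cmd492.97 161.10 144.80 p [494.67 161.55 146.08] F [-0.7  0.5 15. ] M [ 0.05  0.24 -0.05]
t28.37 a34.5 cmd492.97 161.10 144.67 p [494.8  161.56 146.01] F [-0.2 -0.3 15. ] M [ 0.08  0.2  -0.03]
t28.68 a30.5 cmd492.97 161.10 144.54 p [494.93 161.58 145.93] F [-1.   0.2 15.8] M [ 0.06  0.11 -0.04]
t29.00 a26.5 cmd492.91 161.11 144.54 p [495.01 161.56 145.98] F [-0.   0.3 15. ] M [ 0.05  0.12 -0.06]
t29.32 a26.0 cmd492.91 161.11 144.40 p [494.99 161.56 145.89] F [-0.3  0.7 15.8] M [0.02 0.08 0.02]
(np.float64(492.91197166103564), np.float64(161.1109159496968), np.float64(144.3998700695942), 26)
```

```bash
python3 - <<'E'
from h import *
x,y,z,a=turn(492.9,161.1,144.4,26,-24,step=5)
x,y,z,a=turn(x,y,z,a,-33,step=1,mz=.15)
s=robot.observe(); print(x,y,z,a,"yaw",np.degrees(np.arctan2(*Rn.from_rotvec(s["tcp_rot"]).as_matrix()[[1,0],1])))
E
```

```text
t29.63 a21.0 cmd492.90 161.10 144.40 p [495.08 161.54 145.88] F [ 0.2 -0.1 15.6] M [ 0.06  0.04 -0.06]
t29.95 a16.0 cmd492.90 161.10 144.40 p [495.15 161.5  145.89] F [ 0.   0.4 15.8] M [ 0.1   0.   -0.03]
t30.27 a11.0 cmd492.90 161.10 144.40 p [495.2  161.51 145.9 ] F [-0.1  1.  15.1] M [ 0.02 -0.   -0.07]
t30.58 a6.0 cmd492.90 161.10 144.29 p [495.23 161.46 145.88] F [-0.6  0.1 16.1] M [ 0.01  0.02 -0.04]
t30.90 a1.0 cmd492.90 161.10 144.29 p [495.27 161.39 145.88] F [ 0.5  0.6 16.9] M [-0.01  0.02 -0.05]
t31.22 a-4.0 cmd492.90 161.10 144.43 p [495.24 161.39 145.93] F [ 0.3 -0.3 15.8] M [-0.   -0.04 -0.06]
t31.53 a-9.0 cmd492.90 161.10 144.43 p [495.27 161.38 145.94] F [ 0.3  0.3 15.1] M [-0.07 -0.07 -0.04]
t31.85 a-14.0 cmd492.90 161.10 144.31 p [495.28 161.29 145.89] F [-0.2  0.8 16.1] M [-0.02 -0.01 -0.05]
t32.17 a-19.0 cmd492.90 161.10 144.31 p [495.28 161.27 145.89] F [ 0.   0.4 16. ] M [-0.02 -0.   -0.05]
t32.48 a-24.0 cmd492.90 161.10 144.31 p [495.31 161.25 145.92] F [-0.4  0.5 16.3] M [-0.06 -0.02 -0.03]
t32.80 a-25.0 cmd492.90 161.10 144.31 p [495.27 161.22 145.89] F [-0.2  0.5 15.4] M [-0.08 -0.04 -0.06]
t33.12 a-26.0 cmd492.90 161.10 144.31 p [495.3  161.21 145.91] F [ 0.   0.3 16.3] M [-0.12  0.03 -0.  ]
t33.43 a-27.0 cmd492.90 161.10 144.31 p [495.28 161.22 145.91] F [-0.1  0.9 15.8] M [-0.1  -0.01 -0.03]
t33.75 a-28.0 cmd492.90 161.10 144.31 p [495.3  161.22 145.91] F [ 0.7  0.5 15.8] M [-0.08 -0.    0.02]
t34.07 a-29.0 cmd492.90 161.10 144.31 p [495.27 161.17 145.92] F [ 0.3  0.3 15.6] M [-0.08  0.   -0.02]
t34.38 a-30.0 cmd492.90 161.10 144.31 p [495.29 161.16 145.91] F [ 0.2 -0.2 15.8] M [-0.09 -0.03 -0.01]
t34.70 a-31.0 cmd492.90 161.10 144.31 p [495.13 161.07 145.92] F [-0.7 -0.1 16.4] M [-0.15  0.14  0.17]
STOP
492.9 161.1 144.31406870762692 -31 yaw -30.963844951496327
```

```bash
python3 - <<'E'
from h import *
x,y,z=492.9,161.1,144.31; o=ori(np.radians(-29.3))
robot.servo_line((x,y,z),feed=20,rotation=o); t,p,f,m=meas(); print(np.round(p,2),np.round(f,1),np.round(m,2))
while z<151:
    z+=.4; x+=.1; robot.servo_line((x,y,z),feed=15); t,p,f,m=meas(2)
    print(f"t{t:.2f} {x:.2f} {z:.2f} p",np.round(p,2),"F",np.round(f,1),"M",np.round(m,2))
    if f[2]<3.5 or np.hypot(*f[:2])>6 or abs(m[2])>.3: break
E
```

```text
[495.18 161.05 145.91] [-0.1 -0.3 15.8] [-0.16  0.08  0.07]
t35.37 493.00 144.71 p [495.2  161.08 146.21] F [ 0.2  0.4 15.1] M [-0.15  0.05  0.03]
t35.68 493.10 145.11 p [495.23 161.04 146.54] F [ 0.  -0.1 14.7] M [-0.14  0.03  0.03]
t36.00 493.20 145.51 p [495.2  161.05 146.84] F [-0.5 -0.7 14.8] M [-0.17  0.02  0.03]
t36.32 493.30 145.91 p [495.23 161.07 147.17] F [ 0.4 -0.4 13.9] M [-0.15  0.05  0.02]
t36.63 493.40 146.31 p [495.21 161.08 147.46] F [ 0.   0.4 12.9] M [-0.16  0.03  0.03]
t36.95 493.50 146.71 p [495.23 161.05 147.8 ] F [ 0.1 -0.5 13. ] M [-0.13  0.03  0.  ]
t37.27 493.60 147.11 p [495.22 161.06 148.1 ] F [-0.3  0.2 12.5] M [-0.18  0.    0.03]
t37.58 493.70 147.51 p [495.24 161.07 148.42] F [ 0.5  0.1 12. ] M [-0.14  0.01  0.02]
t37.90 493.80 147.91 p [495.28 161.05 148.75] F [ 0.9  0.4 10.4] M [-0.15 -0.01  0.03]
t38.22 493.90 148.31 p [495.28 161.07 149.07] F [-0.2  0.4 10.8] M [-0.16  0.   -0.01]
t38.53 494.00 148.71 p [495.25 161.04 149.35] F [0.3 0.4 9.6] M [-0.14  0.02  0.  ]
t38.85 494.10 149.11 p [495.28 161.05 149.7 ] F [0.7 0.1 9.2] M [-0.14 -0.01  0.02]
t39.17 494.20 149.51 p [495.3  161.05 150.01] F [0.3 0.9 8.5] M [-0.18  0.04 -0.01]
t39.48 494.30 149.91 p [495.2  161.   150.12] F [2.1 0.4 5.9] M [-0.25 -0.71  0.  ]
t39.80 494.40 150.31 p [495.06 161.01 150.2 ] F [ 5.8  0.2 -0.6] M [-0.34 -1.68 -0.01]
```

```bash
python3 - <<'E'
from h import *
robot.servo_line((494.9,161.05,150.05),feed=10); t,p,f,m=meas(); print(t,np.round(p,2),np.round(f,1),np.round(m,2))
grip(1.0); t,p,f,m=st(); print(t,p,np.round(f,1),robot.observe()["grip_width"])
robot.servo_line((p[0],p[1],250),feed=150); 
robot.movep((400,-50,300),ori(np.radians(-29.3))); robot.hold(.3)
t,p,f,m=st(); print(t,p,f)
P=[]
for c in("top","side"):
    im=shot(c); I=viewer.camera_info(c);R=np.array(I["R"]);T=np.array(I["t"])
    for n in("cup","lug","mill"):
        for q in viewer.pinpoint(n,c)[:2]: print(c,n,round(q["confidence"],2),np.round(R.T@(np.array(q["at"])-T),1))
    u,v=proj(c,(494,160,130)).astype(int); P.append(cv2.resize(im[v-60:v+60,u-70:u+70],None,fx=2.8,fy=2.8,interpolation=2))
cv2.imwrite("pics/done.png",np.hstack(P))
E
```

```text
40.15 [495.17 161.   150.13] [ 4.4 -0.4  2.7] [-0.32 -1.36  0.  ]
40.9083 [494.83777303 161.05548306 150.0328224 ] [-0.1 -0.2 -0.8] 1.0012319336984905
42.9667 [400.14027844 -49.36462809 299.36931607] [-0.73885153 -0.36671544  0.70968721]
top cup 0.79 [495.5 162.2  96.4]
top lug 0.77 [484.5 127.5 108. ]
top mill 0.68 [492.7 160.    5.6]
side cup 0.6 [498.4 158.4 100.7]
side lug 0.61 [486.  129.1 104.7]
side mill 0.87 [492.  160.6  -4.3]
side mill 0.27 [708.4  11.9   1.2]
```

View pics/done.png

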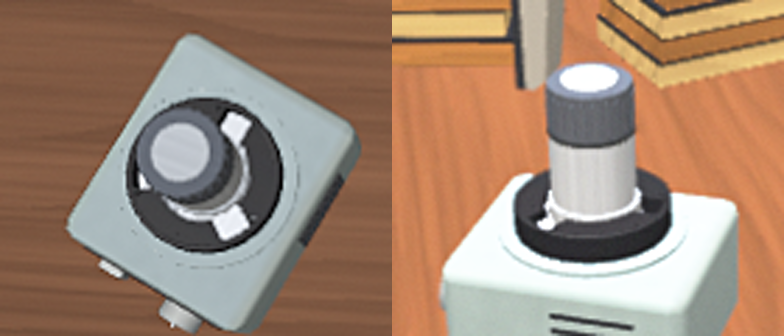

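The final picture shows the cup upright and centred in the socket, with the gaps empty of lugs. The rise stopped at the roof about 4.5 mm above the floor, not at the 9.5 mm floating height.

```bash
python3 -c "
from h import *
robot.job_done()"
```

```text
the job is handed in; nothing more can be done
```

The cup is mounted on the mill and, by every check I made, locked. I handed the job in at about 43 s of the 72 s allowed.

- **Grasp:** I centred the cup with a light squeeze along one axis, then gripped it across the other.
- **Insertion:** I lowered it by feel. About 6 N of side force showed the first position was roughly 1.8 mm off in y, so I shifted it until that faded.
- **Press and turn:** I pressed it down with about 16 N (16.9 N at most in the readings) and turned it clockwise. I felt the stop after 81.5° at about 0.17 Nm and backed off 1.7°.
- **Rise:** The push fell from 8.5 N to nothing while the cup stayed put, about 4.3 mm above where it was pressed down. That matches the 4.5 mm locked height, not the 9.5 mm of a cup floating on the plunger.
- **Release:** As I let up, the side force read 5.8 N and the wrist moment about 1.7 Nm. They were still 4.4 N and 1.4 Nm when I opened the gripper, and the forces dropped to about zero after that.

**Last checks:** The cameras put the underside of the cup at 96 and 101 mm above the bench (about 99.5 expected). They found a lug at the expected notch angle, and the cup looked upright and centred. The side camera was about 3 to 4 mm off the top one in places, within its stated error. I did not tug or twist the cup after letting go, so the lock rests on the felt stop and the height. I did not touch the jar, tape or block.

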